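# Hang two overlapping roof tiles on their battens

### The job

Finish the middle row of tiles on the little sloping roof: hang the red full tile on the middle batten, overlapping the fixed eave tile, then the shorter dark top tile on the top batten, overlapping the red one. Lay each tile a little high with its nibs just up-slope of its batten, then draw it down the slope until you feel the nibs stop against the batten and keep a firm pull on it for a moment, so that the batten sets the exposure; leave both tiles straight, lying flat on the tile below and in line with the eave tile, and leave the loose tools round it where they are.

Things in the scene. Friction and masses are not known exactly. Their poses are not given: they have to be found in the camera images.
- roof: fixed wooden lean-to roof on the bench, 150 mm wide (y), 260 mm deep (x). Origin at bench level under its middle; x level from the low eave (robot's side) to the back, y left along the eave, z up. Its plywood deck rises at 30 degrees towards +x, its low top edge at x = -125, z = 40 mm, its back top edge 190 mm high. A fixed red eave tile, centred on y = 0, covers the low end
- batten_1_edge (a point): middle (y = 0 of the roof) of the upper up-slope edge of the middle of three level wooden battens, 128 mm long, 20 wide, 14 high. Axes: x up the deck slope, y left, z square to the deck, outward. The batten lies on the -x side; its up-slope face is x = 0, its top z = 0, 14 mm above the deck. It does not give way. About 85 mm (+-5) up-slope of the lowest batten
- batten_2_edge (a point): the same point and axes of the top batten, about 85 mm (+-10) up-slope of the middle one
- full_tile: loose red clay tile, 129 mm long (x, +x to the head), 66 wide (y), plate 7 thick, about 0.14 kg. Origin: centre of the plate, mid-thickness; z out of the smooth upper face. Under the head two nibs at y = +-20 mm, 14 wide, 6 deep, from x = 50.5 (flat tail-side face) to 60.5 mm; under the tail a drip bar 6 deep from x = -63.5 to -55.5 mm. Starts flat on these, plate 6 mm above the bench
- top_tile: loose dark grey-brown top tile, about 0.12 kg, the same as the full tile but 105 mm long: nibs from x = 38.5 to 48.5 mm, drip bar from x = -51.5 to -43.5 mm. In place its tail overlaps the red tile's head by about 20 mm
- full_tile_nib (a point): point of the full tile midway between its nibs, in the plane of their tail-side faces, 3 mm under the plate (half the nib depth); axes as the tile. In place, either tile's plate rests on its batten's upper up-slope edge and its drip bar on the tile below, so it leans 0.153 rad tail-outward against the deck. Friction holds it: it does not slide down by itself
- top_tile_nib (a point): the same point of the top tile
- sanding_block: wooden sanding block, 61x106x29 mm, loose bystander on the bench
- tape_measure: yellow tape measure, 33x76x67 mm, loose bystander on the bench
- masking_roll: blue roll of masking tape, 74x74x24 mm, loose bystander on the bench
- pencil: yellow pencil, 8x180x7 mm, loose bystander on the bench
Not all that is in view belongs to the job. There is more than one size of the top_tile; the job needs the largest.

How it is judged:
On the way, in this order (a step that is already met when the one before it is completed fails the run):
1. the full tile lies in place and is drawn down so that its nibs bear on the middle batten with more than 2.5 N (x of full_tile_nib in the frame of batten_1_edge between -0.003 and 0.0025 m and z of full_tile_nib in the frame of batten_1_edge between -0.006 and -0.001 m and y of full_tile_nib in the frame of batten_1_edge between -0.007 and 0.007 m and angle between the y axis of full_tile and the y axis of batten_1_edge, either way round below 0.07 rad and angle between the z axis of full_tile and the z axis of batten_1_edge, either way round between 0.09 and 0.22 rad and contact force between any of full_tile_c1, full_tile_c2 and batten_1 above 2.5 N), for 0.06 s.
2. the top tile lies in place and is drawn down so that its nibs bear on the top batten with more than 2.5 N (x of top_tile_nib in the frame of batten_2_edge between -0.003 and 0.0025 m and z of top_tile_nib in the frame of batten_2_edge between -0.006 and -0.001 m and y of top_tile_nib in the frame of batten_2_edge between -0.007 and 0.007 m and angle between the y axis of top_tile and the y axis of batten_2_edge, either way round below 0.07 rad and angle between the z axis of top_tile and the z axis of batten_2_edge, either way round between 0.09 and 0.22 rad and contact force between any of top_tile_c1, top_tile_c2 and batten_2 above 2.5 N), for 0.06 s.
At the end, for the whole second after the job is handed in: Both tiles hang at rest on their battens: nib faces within 2.5 mm of the batten's up-slope face and hooked below its top, within 7 mm sideways of the roof's centre line, square to the batten within 0.07 rad, leaning 0.09 to 0.22 rad against the deck with the tail on the tile below (x of full_tile_nib in the frame of batten_1_edge between -0.003 and 0.0025 m and z of full_tile_nib in the frame of batten_1_edge between -0.006 and -0.001 m and y of full_tile_nib in the frame of batten_1_edge between -0.007 and 0.007 m and angle between the y axis of full_tile and the y axis of batten_1_edge, either way round below 0.07 rad and angle between the z axis of full_tile and the z axis of batten_1_edge, either way round between 0.09 and 0.22 rad and linear speed of each of full_tile, top_tile below 0.01 m/s and angular speed of each of full_tile, top_tile below 0.1 rad/s and x of top_tile_nib in the frame of batten_2_edge between -0.003 and 0.0025 m and z of top_tile_nib in the frame of batten_2_edge between -0.006 and -0.001 m and y of top_tile_nib in the frame of batten_2_edge between -0.007 and 0.007 m and angle between the y axis of top_tile and the y axis of batten_2_edge, either way round below 0.07 rad and angle between the z axis of top_tile and the z axis of batten_2_edge, either way round between 0.09 and 0.22 rad); the robot touches nothing.
It fails at once if a loose bystander (sanding block, tape measure, masking tape or pencil) is shifted by more than 30 mm (distance of any of sanding_block, tape_measure, masking_roll, pencil from where it was at the start of the episode above 0.03 m).
It also fails if it takes over 64 s, if anything falls off the work surface, if the arm or the gripper's body presses on something with over 40 N, if the wrist force passes 120 N, or if a joint passes its speed limit or range.

### The arm

A 6-joint arm with a two-finger parallel gripper is mounted at the origin on a cart in front of the work surface, level with it; the furniture and walls round the work are solid. World frame = base frame: x ahead of the robot, y to its left, z up, the work surface at z = 0. Lengths are in m, angles in rad, forces in N, time in s.
With the tool pointing down it reaches from about 0.325 to 0.925 m from the base axis. Payload 3.1 kg.
Tool frame: the origin (TCP) lies midway between the tips of the shut fingers; the grasp point (between the pads) lies 19 mm behind it; z points along the fingers, y is the line along which they close (so a half turn about z gives the same grasp; the last joint's range is limited). The gripper opens to 85 mm and grips with 20 to 120 N. Pads are 22 mm wide; open, the fingers measure 114 mm over their backs; the gripper's body (76 mm by 85 mm) begins 54 mm behind the grasp point. The pads swing forward as they close: fully open they stand 13 mm farther back than shut.
Start: joints at [-1.335, 0.217, 1.613, -0, 1.311, -0.112], TCP at [0.213, -0.588, 0.231] pointing down, gripper open.
Joint ranges: [-2.75, 2.75], [-0.78, 2.1], [0.31, 2.55], [-1.13, 4.27], [0.13, 2.63], [-2.58, 2.58]. Speed limits (rad/s): [2.79, 2.79, 3.14, 3.14, 3.14, 3.14].

### API

Orientations are given as a rotation vector (axis times angle).
In Python, from rig import readout, get_image, workorder gives the robot as it stands.
- The arm moves only by the tool send_rows, never from a script. Its argument "targets" is one flat list of numbers, 7 for each row, row after row: the shift along the tool's x, y, z in mm, then the turn, a rotation vector about the tool's x, y, z in rad, then the gripper command: -1 is fully open, 1 is shut, values between are in proportion. A call has 1 to 12 rows; each row shifts and turns the commanded pose from where the row before left it, along the tool's axes as they then stand; what a row does not reach is not made up. A row lasts 1/10 s, in which the tool goes at most 50 mm and 8.59 degrees, less where a joint would pass 70% of its speed; a pose out of reach is approached as far as the arm can. A call is refused whole if a number of a shift passes 50 or a number of a turn 0.15, either way. A call with a gripper value outside its range is refused whole. The fingers move at their own pace and stop on an object; "force" is the grip in N (left out, the last holds). Time passes only in rows, so rows that do not move let the fingers close. It gives the time, the measured TCP pose, the force, the opening and the grip force at its end, in the units of the state.
- readout.observe(): the state, without advancing time (a new reading comes with each control period).
- get_image(name): name is "side" or "top" or "wrist"; returns a dict with "image" (420x560x3 uint8, red, green, blue), "fx", "fy", "cx", "cy" (pixels), "pose" (4x4, takes a point from camera to world coordinates). Camera axes: x right, y up, looking along -z (the intrinsics and any distortion apply to the point x, -y, -z); pixel columns grow to the right and rows downward; lengths in m; the calibration is good to about 2 mm. The wrist camera is an equidistant fisheye: a pixel r from the principal point sees the ray r / f radians off the axis. A picture is of the moment at which its call begins. There is no depth.
- workorder.finish_job(): hands the job in; it is judged then, once.
The state is a dict: "clock": time; "joint_positions": joint angles; "joint_vel": joint speeds; "tau": joint torques, N m; "ee_pos": TCP position; "eef_rot": TCP orientation; "ft_force": force on the tool from outside, world axes, zero at the start; "ft_torque": the same for the moment, N m; "width": opening from 0.0 (shut) to 1.0 (fully open); "gripper_force": force on a finger pad.
Only numpy, scipy, OpenCV 4.12 (cv2) and the standard library are available. Lean on these libraries where they do the work, as an engineer would, in place of code of your own. Each camera call takes 0.05 s, during which the arm holds its last target. There are 200 camera calls.

## Working session

There is one attempt and no reset: what is moved stays moved. The work goes in short steps, Python scripts to look and compute and a tool call to move; the robot and the scene stay as the last step left them, time stands still between calls to the robot, and variables do not carry over. Pictures are saved under pics/ and viewed, at most 10 in all, crops included, and the job is handed in when it is done.

Besides the shell and the picture viewer there is one more tool, called after "Emit:" as a command line: name --argument value ..., lists and objects as JSON in quotes. send_rows: Moves the arm, as the interface text tells. Its arguments: {"type":"object","properties":{"targets":{"type":"array","items":{"type":"number"}},"force":{"type":"number"}},"required":["targets"]}

```bash
ls; mkdir -p pics
cat > h.py <<'E'
import numpy as np,cv2
from rig import readout,get_image,workorder
from scipy.spatial.transform import Rotation as R
def shot(n,save=None):
    g=get_image(n)
    if save: cv2.imwrite('pics/'+save,g['image'][:,:,::-1])
    np.savez('last_'+n+'.npz',**g)
    return g
def load(n): return dict(np.load('last_'+n+'.npz'))
def ray(g,u,v,fish=False):
    x=(u-g['cx'])/g['fx'];y=(v-g['cy'])/g['fy']
    if fish:
        r=np.hypot(x,y);s=np.sin(r)/max(r,1e-9);d=np.array([x*s,-y*s,-np.cos(r)])
    else: d=np.array([x,-y,-1.])
    P=np.array(g['pose']);return P[:3,3],P[:3,:3]@(d/np.linalg.norm(d))
def onz(g,u,v,z,fish=False):
    o,d=ray(g,u,v,fish);return o+d*(z-o[2])/d[2]
def proj(g,p,fish=False):
    P=np.array(g['pose']);c=P[:3,:3].T@(np.array(p)-P[:3,3]);x,y,z=c[0],-c[1],-c[2]
    if fish:
        r=np.hypot(x,y);k=np.arctan2(r,z)/max(r,1e-9)
    else:k=1/z
    return np.array([g['cx']+g['fx']*x*k,g['cy']+g['fy']*y*k])
E
python3 - <<'E'
from h import *
a=shot('top');b=shot('side')
for n,g in(('top',a),('side',b)): print(n,{k:g[k] for k in g if k!='image'})
cv2.imwrite('pics/a.png',cv2.resize(a['image'][:,:,::-1],(800,600)))
cv2.imwrite('pics/b.png',cv2.resize(b['image'][:,:,::-1],(800,600)))
print(readout.observe())
E
```

```text
pics
top {'fx': 533.6446751632022, 'fy': 533.6446751632022, 'cx': 278.67272042732355, 'cy': 212.33566999660425, 'pose': array([[-0.11339283,  0.92380317, -0.36569081, -0.07928945],
       [-0.99350586, -0.10890643,  0.03294679, -0.14745191],
       [-0.00938973,  0.36705189,  0.93015307,  1.69098821],
       [ 0.        ,  0.        ,  0.        ,  1.        ]])}
side {'fx': 504.5991407439186, 'fy': 504.5991407439186, 'cx': 290.6454439221444, 'cy': 205.13841869836182, 'pose': array([[-0.99993948, -0.00627965,  0.00903364,  0.537663  ],
       [ 0.01075339, -0.38434182,  0.92312823,  1.67973628],
       [-0.00232492,  0.9231695 ,  0.38438609,  0.9281353 ],
       [ 0.        ,  0.        ,  0.        ,  1.        ]])}
{'clock': 0.1, 'joint_positions': array([-1.33520873e+00,  2.17680672e-01,  1.61479636e+00, -3.63176758e-06,
        1.31130062e+00, -1.12204605e-01]), 'joint_vel': array([ 0.00107515, -0.00138382, -0.00156978, -0.00079953, -0.00089259,
        0.00136021]), 'tau': array([-1.30839708e-03, -3.98081768e+01, -3.04970276e+01, -2.38808443e-04,
        4.32561559e-03, -3.01409798e-06]), 'ee_pos': array([ 0.21285712, -0.5868469 ,  0.23008579]), 'eef_rot': array([-3.09206358e+00, -5.43185637e-01,  2.16953646e-04]), 'ft_force': array([-0.11994229, -0.14175152,  0.48203373]), 'ft_torque': array([ 0.02827534, -0.05081558,  0.01255124]), 'gripper_force': 0.0, 'width': 1.002699418590778}
```

View pics/a.png

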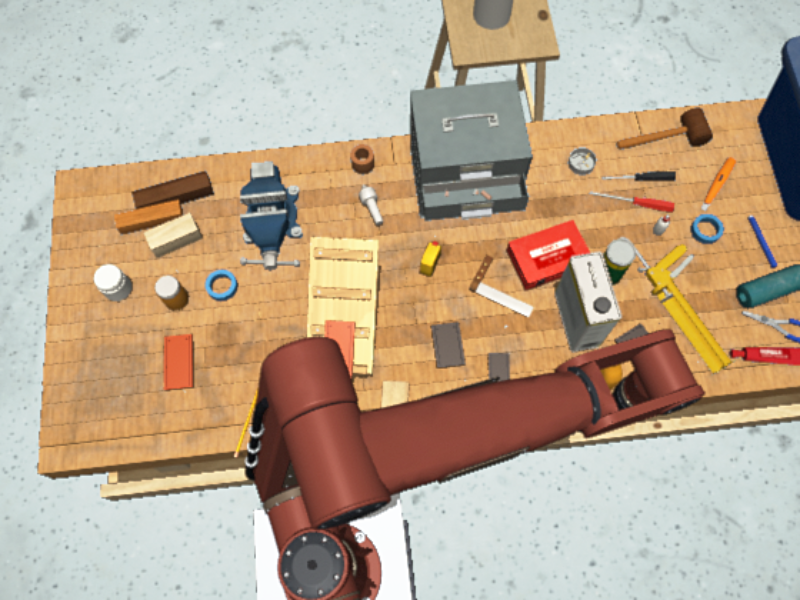

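View pics/b.png

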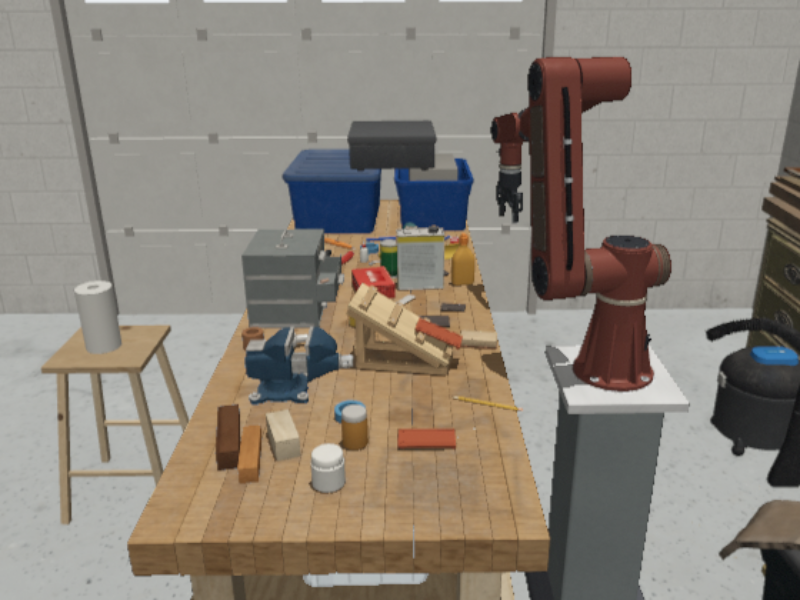

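The top view (800x600) shows the red tile at (178,361), the roof at about (343,305) with the eave tile at (340,345), and the blue roll at (221,285). Three dark pieces could be the top tile: A (448,343), B (498,366) and C (630,335), which is half hidden by the can. The side view shows the red tile at (427,439) and the pencil at (485,403). I'll measure the tiles and enlarge the dark pieces.

Run:
```python
from h import *
g=load('top');im=g['image'];hsv=cv2.cvtColor(im,cv2.COLOR_RGB2HSV).astype(int)
red=((hsv[:,:,0]<9)&(hsv[:,:,1]>150)&(hsv[:,:,2]>140)).astype(np.uint8)
dark=((hsv[:,:,2]<120)&(hsv[:,:,1]<90)).astype(np.uint8)
for nm,m,z in(('red',red,.013),('dark',dark,.013)):
    cs,_=cv2.findContours(m,0,1)
    for c in cs:
        if cv2.contourArea(c)<120: continue
        (cx,cy),wh,an=cv2.minAreaRect(c)
        if not(200<cy<290 and 80<cx<480): continue
        bx=cv2.boxPoints(((cx,cy),wh,an)); W=np.array([onz(g,u,v,z)[:2] for u,v in bx])
        print(nm,(round(cx),round(cy)),cv2.contourArea(c),(W.mean(0)*1000).round(),np.linalg.norm(np.diff(W,axis=0),axis=1).round(4),'ang',np.degrees(np.arctan2(*(W[1]-W[0])[::-1])).round(1),np.degrees(np.arctan2(*(W[2]-W[1])[::-1])).round(1))
t=im[200:280,290:470,::-1]; s=load('side')['image']
A=cv2.resize(t,(800,356),interpolation=2)
B=cv2.resize(s[290:325,260:340,::-1],(400,175),interpolation=2)
C=cv2.resize(s[200:235,285:345,::-1],(400,233),interpolation=2)
o=np.zeros((600,800,3),np.uint8);o[:356]=A;o[356:531,:400]=B;o[356:589,400:]=C
cv2.imwrite('pics/c.png',o)
```

```text
red (124, 253) 666.5 [498. 313.] [0.0636 0.1312 0.0619] ang -96.7 179.2
red (238, 244) 165.0 [484. -59.] [0.0637 0.1354 0.062 ] ang -96.7 174.7
dark (411, 275) 186.5 [ 317. -607.] [0.0392 0.1378 0.0381] ang -72.6 -168.0
dark (335, 259) 242.0 [ 395. -372.] [0.1433 0.0663 0.1413] ang -84.5 -178.3
dark (313, 241) 505.0 [ 465. -309.] [0.0636 0.1023 0.0623] ang -88.8 178.8
dark (401, 219) 866.5 [ 512. -611.] [0.1148 0.1975 0.1106] ang -61.1 -157.8
```

View pics/c.png

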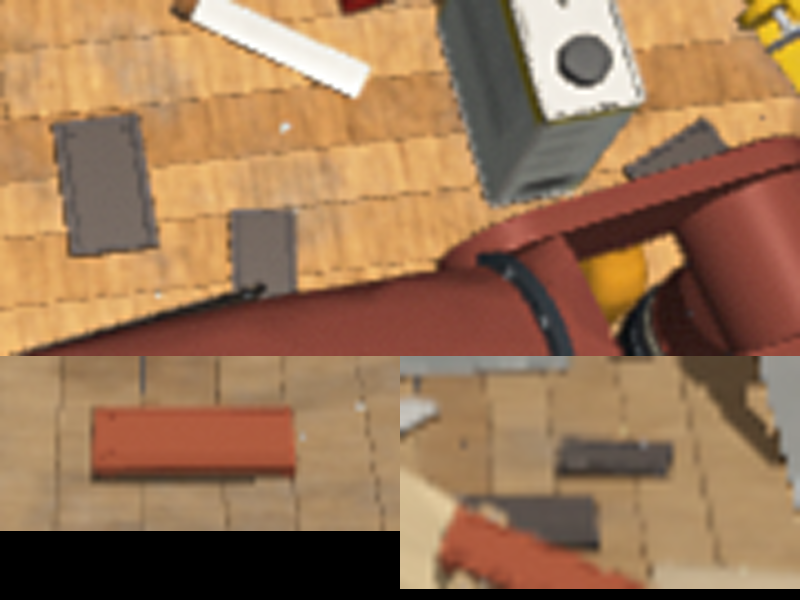

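Of the three, A at (448,343) measures 102x63 mm, which fits the 105x66 top tile. B is visibly narrower, about 48 mm. C is half hidden, so I'll recheck it once the arm has moved. On the red tile, two nail dots at the +x end in the side crop suggest the head is at +x.

```bash
cat >> h.py <<'E'
def Rt(yaw,tilt=0.):
    # tool: x along heading yaw, z down; tilt>0: fingers point forward(+heading), matches tile slope rising to +x
    return R.from_euler('z',yaw)*R.from_euler('y',-tilt)*R.from_matrix([[1,0,0],[0,-1,0],[0,0,-1]])
def plan(p,yaw,tilt=0.,n=None,step=45,src=None):
    s=readout.observe();p0=np.array(s['ee_pos']);R0=R.from_rotvec(s['eef_rot'])
    if src: p0=np.array(src[0]);R0=Rt(*src[1])
    R1=Rt(yaw,tilt);rv=(R0.inv()*R1).as_rotvec()
    d=(np.array(p)-p0)*1000
    n=n or int(max(np.ceil(np.linalg.norm(d)/step),np.ceil(np.abs(rv).max()/.14),1))
    print('n',n,'turn',rv.round(3),'toolshift',R0.inv().apply(d).round(1))
    for i in range(n):
        Ri=R0*R.from_rotvec(rv*i/n); print(*Ri.inv().apply(d/n).round(1),*(rv/n).round(3),sep=', ')
E
python3 - <<'E'
from h import *
s=readout.observe();print(R.from_rotvec(s['eef_rot']).as_matrix().round(2))
g=load('top')
for u,v in[(312,240),(378,240),(372,372),(309,338)]: print(onz(g,u*.7,v*.7,.19 if v<300 else .04).round(3))
plan([.42,0.0,.40],0,step=48)
E
```

```text
[[ 0.94  0.34 -0.  ]
 [ 0.34 -0.94  0.  ]
 [ 0.   -0.   -1.  ]]
[ 0.681 -0.03   0.19 ]
[ 0.664 -0.174  0.19 ]
[ 0.412 -0.129  0.04 ]
[0.509 0.006 0.04 ]
n 14 turn [-0.002  0.     0.348] toolshift [ 394.8 -481.5 -168.8]
28.2, -34.4, -12.1, -0.0, 0.0, 0.025
27.3, -35.1, -12.1, -0.0, 0.0, 0.025
26.5, -35.7, -12.1, -0.0, 0.0, 0.025
25.6, -36.4, -12.1, -0.0, 0.0, 0.025
24.6, -37.0, -12.1, -0.0, 0.0, 0.025
23.7, -37.6, -12.1, -0.0, 0.0, 0.025
22.8, -38.2, -12.1, -0.0, 0.0, 0.025
21.8, -38.7, -12.1, -0.0, 0.0, 0.025
20.9, -39.3, -12.1, -0.0, 0.0, 0.025
19.9, -39.8, -12.1, -0.0, 0.0, 0.025
18.9, -40.3, -12.1, -0.0, 0.0, 0.025
17.9, -40.7, -12.1, -0.0, 0.0, 0.025
16.9, -41.1, -12.1, -0.0, 0.0, 0.025
15.8, -41.5, -12.1, -0.0, 0.0, 0.025
```

Emit:
send_rows --targets '[0,0,-40,0,0,0.116,-1,0,0,-40,0,0,0.116,-1,0,0,-40,0,0,0.116,-1]'

```text
clock: 0.4
ee_pos: [0.2129, -0.5869, 0.3513]
eef_rot: [-3.139, 0.008, 0.001]
ft_force: [0.7, 0.3, -0.6]
width: 1.001
gripper_force: 0.0
```

Emit:
send_rows --targets '[20,-42,-8,0,0,0,-1,20,-42,-8,0,0,0,-1,20,-42,-8,0,0,0,-1,20,-42,-8,0,0,0,-1,20,-42,-8,0,0,0,-1,20,-42,-8,0,0,0,-1,20,-42,-8,0,0,0,-1,20,-42,-8,0,0,0,-1,20,-42,-8,0,0,0,-1,20,-42,-8,0,0,0,-1,20,-42,-8,0,0,0,-1,0,0,0,0,0,0,-1]'

```text
clock: 1.6
ee_pos: [0.4348, -0.1209, 0.4404]
eef_rot: [-3.14, -0.013, -0.004]
ft_force: [-0.4, -1.0, -0.2]
width: 0.998
gripper_force: 0.0
```

Run:
```python
from h import *
g=shot('wrist','d.png');shot('top');print(g['pose'].round(3),g['fx'],g['cx'],g['cy']);s=readout.observe();print(s['ee_pos'],s['joint_positions'].round(2),s['clock'])
t=load('top')['image'];w=cv2.resize(g['image'],(620,465))
o=np.zeros((600,800,3),np.uint8);o[:465,:620]=w[:,:,::-1];o[470:600,:520]=cv2.resize(t[210:275,290:550,::-1],(520,130))
cv2.imwrite('pics/e.png',o)
```

```text
[[ 0.008  0.953  0.304  0.513]
 [-1.     0.007  0.002 -0.12 ]
 [-0.    -0.304  0.953  0.583]
 [ 0.     0.     0.     1.   ]] 325.19226210127806 281.14944135546347 210.6154599805269
[ 0.43325834 -0.12469075  0.43905758] [-0.44 -0.26  1.7  -0.    1.7   1.13] 1.7
```

View pics/e.png

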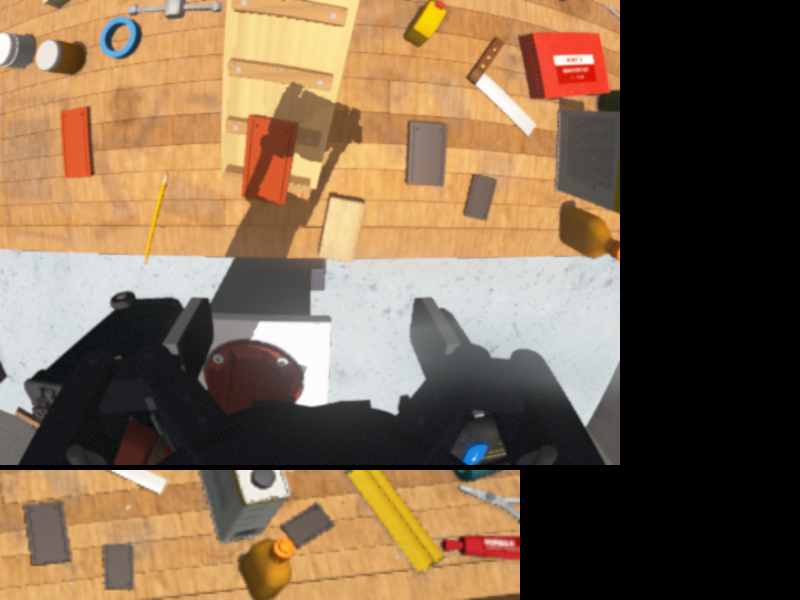

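The wrist view shows candidate A at (427,153), larger than B (480,197), and in the new top crop it is also larger than C (305,525), so A is the top tile. The view also has the roof with its three battens, the red tile (76,142), the pencil (155,215) and the sanding block (342,227). Next I'll enlarge the roof to get its pose.

Run:
```python
from h import *
w=load('wrist')['image'];t=load('top')['image']
o=np.zeros((600,800,3),np.uint8)
a=cv2.resize(w[0:190,190:335,::-1],None,fx=3,fy=3,interpolation=2);b=cv2.resize(t[160:270,205:275,::-1],None,fx=5,fy=5,interpolation=2)
def tick(im,x0,y0,f):
    for x in range((x0//20+1)*20,x0+im.shape[1]//f,20): cv2.line(im,((x-x0)*f,0),((x-x0)*f,8),(0,0,255),1);cv2.putText(im,str(x),((x-x0)*f-10,20),0,.4,(255,0,0))
    for y in range((y0//20+1)*20,y0+im.shape[0]//f,20): cv2.line(im,(0,(y-y0)*f),(8,(y-y0)*f),(0,0,255),1);cv2.putText(im,str(y),(9,(y-y0)*f+4),0,.4,(255,0,0))
tick(a,190,0,3);tick(b,205,160,5)
o[:570,:435]=a;o[:550,440:790]=b
cv2.imwrite('pics/f.png',o)
```

```text
(no output)
```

View pics/f.png

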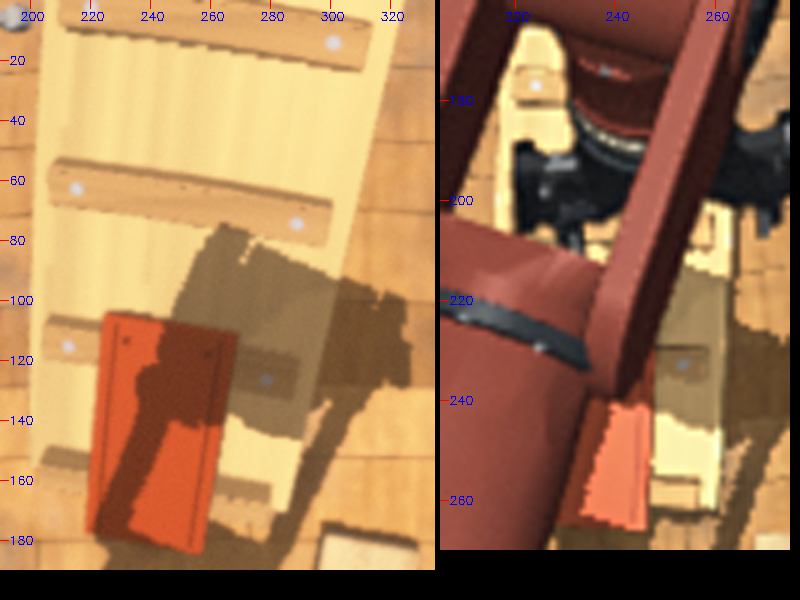

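The battens are visible in the crop: the middle one runs from (55,165) to (331,204), the top one sits near y=30 and the lowest near y=340 under the eave tile. The eave tile has two nail dots at its up-slope end, so the dots mark the head and the red tile's head is indeed at +x. Now I'll fit the roof pose from these picked points.

```bash
cat > fit.py <<'E'
from h import *
from scipy.optimize import least_squares
g=load('wrist')
c30,s30=np.cos(np.pi/6),np.sin(np.pi/6)
def rp(s,y,n): # s up-slope from low edge, n normal
    return np.array([-.125+s*c30-n*s30,y,.040+s*s30+n*c30])
def w(q,p): return R.from_euler('z',q[2]).apply(p)+[q[0],q[1],0]
P=lambda x,y:np.array([190+x/3,y/3])
def deck(q,px,n):
    o,d=ray(g,*px,True);Ri=R.from_euler('z',-q[2]);o=Ri.apply(o-[q[0],q[1],0]);d=Ri.apply(d)
    nn=np.array([-s30,0,c30]);p0=rp(0,0,n);p=o+d*((p0-o)@nn)/(d@nn);l=p-rp(0,0,0)
    return np.array([l@[c30,0,s30],p[1]])
def res(q):
    r=[deck(q,P(286,512),0)-[0,-.075],(deck(q,P(30,467),0)-[0,.075])*.5]
    for px,sg,s in((P(53,165),1,q[3]),(P(331,204),-1,q[3]),(P(362,72),-1,q[4])): r.append(deck(q,px,.014 if s==q[3] else .014)-[s if s==q[3] else s-.020,.064*sg])
    r+=[[deck(q,P(370,130),0)[1]+.075],[deck(q,P(40,30),0)[1]-.075],[deck(q,P(171,322),.021)[1]],[deck(q,P(146,544),.037)[1]]]
    return np.concatenate(r)
if __name__=='__main__':
    f=least_squares(res,[.545,-.08,-.1,.15,.24]);print('x,y,yaw,s1,s2',f.x.round(4));print((f.fun*1000).round(1))
    np.save('roof.npy',f.x)
    # loose tiles: red mask in wrist, ray to z=.013
    im=g['image'];hsv=cv2.cvtColor(im,cv2.COLOR_RGB2HSV).astype(int)
    for nm,m,(u0,u1,v0,v1) in(('red',(hsv[:,:,0]<12)&(hsv[:,:,1]>140),(45,90,85,170)),('dark',(hsv[:,:,2]<140)&(hsv[:,:,1]<110),(355,410,95,175))):
        k=np.zeros(m.shape,np.uint8);k[v0:v1,u0:u1]=m[v0:v1,u0:u1]
        c=max(cv2.findContours(k,0,1)[0],key=cv2.contourArea)[:,0]
        W=np.array([onz(g,u,v,.013,True)[:2] for u,v in c],np.float32)
        print(nm,cv2.minAreaRect((W*1000)),len(c))
E
python3 fit.py
```

```text
x,y,yaw,s1,s2 [ 0.5465 -0.0771 -0.1721  0.1915  0.2749]
[-0.6  1.2  0.4 -0.1 -0.6 -2.4  0.6  1.   0.  -0.2  1.6 -0.1 -0.3 -0.8]
red ((500.764404296875, 311.45538330078125), (70.42998504638672, 128.76385498046875), 89.70292663574219) 169
dark ((469.60540771484375, -311.6109619140625), (57.96443176269531, 102.1958236694336), 89.93318176269531) 307
```

Emit:
send_rows --targets '[6,-40,26,0,0,0,-1,6,-40,26,0,0,0,-1,6,-40,26,0,0,0,-1,6,-40,26,0,0,0,-1,6,-40,26,0,0,0,-1,6,-40,26,0,0,0,-1,6,-40,26,0,0,0,-1,6,-40,26,0,0,0,-1,6,-40,26,0,0,0,-1,6,-40,26,0,0,0,-1,6,-37,26,0,0,0,-1,0,0,0,0,0,0,-1]'

```text
clock: 2.9
ee_pos: [0.4967, 0.3114, 0.1468]
eef_rot: [3.138, 0.001, -0.015]
ft_force: [-0.6, 0.0, -1.2]
width: 1.0
gripper_force: 0.0
```

Run:
```python
from h import *
g=shot('wrist');s=readout.observe();print(s['ee_pos'],R.from_rotvec(s['eef_rot']).as_matrix()[:,0].round(3),s['joint_positions'].round(2))
im=g['image'];hsv=cv2.cvtColor(im,cv2.COLOR_RGB2HSV).astype(int)
m=((hsv[:,:,0]<12)&(hsv[:,:,1]>140)&(hsv[:,:,2]>120)).astype(np.uint8)
for c in cv2.findContours(m,0,1)[0]:
    if cv2.contourArea(c)<2000: continue
    c=c[:,0];W=np.array([onz(g,u,v,.013,True)[:2] for u,v in c],np.float32);print(c.min(0),c.max(0),cv2.minAreaRect(W*1000))
cv2.imwrite('pics/g.png',im[:,:,::-1])
```

```text
[0.49765402 0.31003799 0.14906129] [ 1.     0.    -0.007] [ 0.44  0.22  1.77 -0.    1.16  2.01]
[238 120] [329 259] ((500.4224548339844, 306.6937255859375), (81.80933380126953, 128.63772583007812), 89.62027740478516)
```

View pics/g.png

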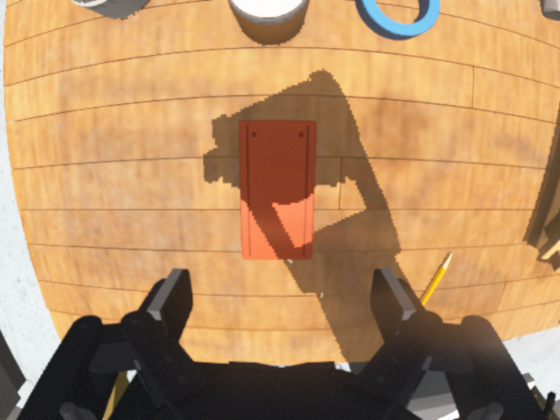

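The closer view shows the red tile at (278,190) with its nail dots at the top, so the head is at +x. The pencil tip at (448,255) is clear of the fingers.

Emit:
send_rows --targets '[3,-2,40,0,0,0,-1,0,0,40,0,0,0,-1,0,0,35,0,0,0,-1,0,0,20,0,0,0,-1,0,0,11,0,0,0,-1,0,0,6,0,0,0,-1,0,0,0,0,0,0,-1]'

```text
clock: 3.65
ee_pos: [0.5031, 0.3125, 0.0019]
eef_rot: [-3.141, 0.002, -0.001]
ft_force: [-1.0, -0.4, 0.8]
width: 0.995
gripper_force: 0.0
```

Emit:
send_rows --targets '[0,0,0,0,0,0,1,0,0,0,0,0,0,1,0,0,0,0,0,0,1,0,0,0,0,0,0,1,0,0,0,0,0,0,1,0,0,0,0,0,0,1]' --force 50

```text
clock: 4.25
ee_pos: [0.5041, 0.314, 0.0039]
eef_rot: [-3.141, -0.0, -0.006]
ft_force: [-0.4, -1.9, 6.2]
width: 0.747
gripper_force: 54.0
```

Emit:
send_rows --targets '[0,0,-10,0,0,0,1,0,0,-20,0,0,0,1,0,0,-45,0,0,0,1,0,0,-45,0,0,0,1,0,0,-45,0,0,0,1,0,0,-45,0,0,0,1,0,0,-45,0,0,0,1,0,0,-45,0,0,0,1,0,0,0,0,0,0,1]'

```text
clock: 5.15
ee_pos: [0.5058, 0.3154, 0.3118]
eef_rot: [-3.134, -0.0, -0.024]
ft_force: [0.5, 1.7, -0.6]
width: 0.742
gripper_force: 55.7
```

Run:
```python
from h import *
g=shot('wrist');
p=[]
for _ in range(4): s=readout.observe();p.append(s['ee_pos']);print(s['ee_pos'].round(4),s['ft_force'].round(1))
T=np.eye(4);T[:3,:3]=R.from_rotvec(s['eef_rot']).as_matrix();T[:3,3]=s['ee_pos'];print((np.linalg.inv(T)@g['pose']).round(4))
b=shot('side')['image'];
im=g['image'];hsv=cv2.cvtColor(im,cv2.COLOR_RGB2HSV).astype(int)
m=((hsv[:,:,0]<12)&(hsv[:,:,1]>140)&(hsv[:,:,2]>100)).astype(np.uint8)
for c in cv2.findContours(m,0,1)[0]:
    if cv2.contourArea(c)<2000: continue
    print(cv2.approxPolyDP(c,4,True)[:,0].tolist())
hs=cv2.cvtColor(b,cv2.COLOR_RGB2HSV).astype(int)
m2=((hs[:,:,0]<12)&(hs[:,:,1]>140)&(hs[:,:,2]>100)).astype(np.uint8)
u,v=map(int,proj(load('side'),s['ee_pos']));print(u,v)
o=np.zeros((600,800,3),np.uint8);o[:420,:560]=im[:,:,::-1];o[400:600,500:800]=cv2.resize(b[v-20:v+20,u-30:u+30,::-1],(300,200),interpolation=2)
cv2.imwrite('pics/i.png',o)
```

```text
[0.5043 0.3146 0.3076] [-0.9  0.5 -0.2]
[0.5043 0.3146 0.3076] [-0.9  0.5 -0.2]
[0.5043 0.3146 0.3076] [-0.9  0.5 -0.2]
[0.5043 0.3146 0.3076] [-0.9  0.5 -0.2]
[[-6.000e-04  9.536e-01  3.012e-01  7.890e-02]
 [ 1.000e+00  1.000e-04  1.400e-03 -5.000e-04]
 [ 1.300e-03  3.012e-01 -9.535e-01 -1.473e-01]
 [ 0.000e+00  0.000e+00  0.000e+00  1.000e+00]]
[[558, 185], [538, 182], [500, 248], [528, 251], [559, 204]]
[[208, 151], [209, 228], [223, 368], [234, 360], [279, 366], [333, 361], [336, 368], [347, 307], [358, 154]]
297 221
```

View pics/i.png

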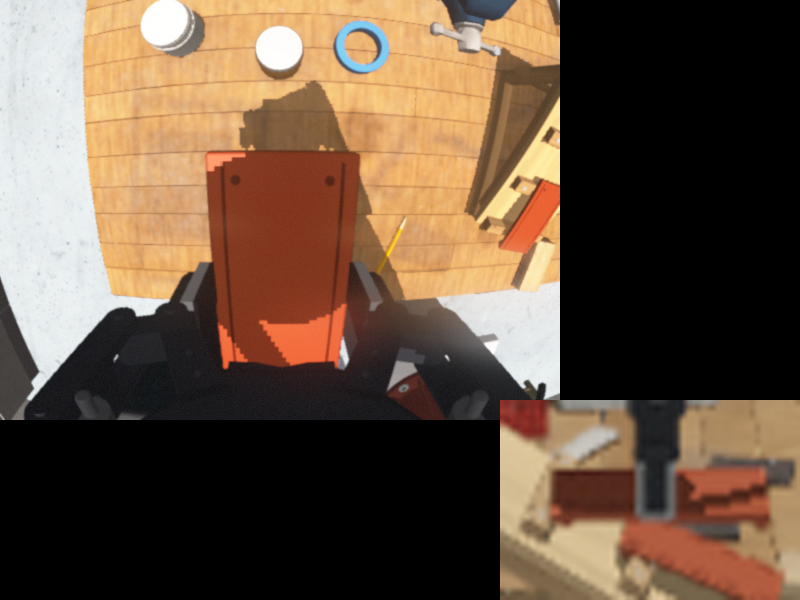

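The red tile is held level, head forward, with the finger slightly aft of centre. I'll work out its pose in the tool frame and the placing targets.

```bash
cat > place.py <<'E'
from h import *
from fit import rp,w
def held(g,uvL,uvR,W=.066):
    # tile head corners in tool frame at depth giving width W
    M=np.array([[0,.9535,.3012,.0789],[1,0,0,-.0002],[0,.3012,-.9535,-.1473],[0,0,0,1]])
    h=dict(g);h['pose']=M
    from scipy.optimize import brentq
    f=lambda z:np.linalg.norm(onz(h,*uvL,z,True)-onz(h,*uvR,z,True))-W
    z=brentq(f,-.1,.05);return onz(h,*uvL,z,True),onz(h,*uvR,z,True)
def target(s,half,a_head,tz,up=0.,out=0.,ty=0.,tyaw=0.):
    """TCP so that tile nib face is 'up' up-slope of batten edge s, 'out' off it. a_head: tool x of head edge; tz: tool z of plate underside"""
    q=np.load('roof.npy');al=.153;sl=np.pi/6-al
    e=rp(s,0,.014)  # batten edge in roof frame
    c30,s30=np.cos(np.pi/6),np.sin(np.pi/6)
    p=e+up*np.array([c30,0,s30])+out*np.array([-s30,0,c30])
    # plate underside at nib face is p; head edge 14 mm up-slope. tool origin:
    tx=np.array([np.cos(sl),0,np.sin(sl)]);tn=np.array([-np.sin(sl),0,np.cos(sl)]) # outward = -tool z
    t=p+tx*(.014-a_head)+tn*tz+np.array([0,ty,0])
    return w(q,t),q[2]-tyaw,sl
E
python3 - <<'E'
from place import *
L,Rr=held(load('wrist'),(207.5,151.5),(358.5,153.5));print(L,Rr)
E
```

```text
[ 0.06196237 -0.03234067 -0.00804017] [ 0.06112311  0.03365399 -0.00804017]
```

Run:
```python
from place import *
q=np.load('roof.npy')
for up,out in((.010,.10),(.010,.015),(.010,0),(0,0)):
    print(up,out,target(q[3],.0645,.0615,-.003,up,out)[0].round(4))
t,y,sl=target(q[3],.0645,.0615,-.003,.010,.10);print(y,sl)
s=readout.observe();print(s['ee_pos'],s['joint_positions'].round(2))
plan(t+[0,0,.10],y,sl,n=11)
```

```text
0.01 0.1 [ 0.4966 -0.0684  0.2195]
0.01 0.015 [ 0.5385 -0.0757  0.1459]
0.01 0 [ 0.5459 -0.0769  0.1329]
0 0 [ 0.5373 -0.0755  0.1279]
-0.17211973593542484 0.3705987755982988
[0.50269818 0.31381141 0.30387676] [0.44 0.1  1.61 0.   1.43 2.01]
n 11 turn [-0.034  0.366  0.17 ] toolshift [ -6.1 382.2 -16.4]
-0.6, 34.7, -1.5, -0.003, 0.033, 0.015
0.0, 34.8, -1.4, -0.003, 0.033, 0.015
0.6, 34.7, -1.3, -0.003, 0.033, 0.015
1.2, 34.7, -1.1, -0.003, 0.033, 0.015
1.8, 34.7, -1.0, -0.003, 0.033, 0.015
2.3, 34.7, -0.8, -0.003, 0.033, 0.015
2.9, 34.7, -0.6, -0.003, 0.033, 0.015
3.4, 34.6, -0.4, -0.003, 0.033, 0.015
4.0, 34.5, -0.2, -0.003, 0.033, 0.015
4.5, 34.5, 0.1, -0.003, 0.033, 0.015
5.0, 34.4, 0.4, -0.003, 0.033, 0.015
```

Emit:
send_rows --targets '[-0.6,34.7,-1.5,-0.003,0.033,0.015,1,0,34.8,-1.4,-0.003,0.033,0.015,1,0.6,34.7,-1.3,-0.003,0.033,0.015,1,1.2,34.7,-1.1,-0.003,0.033,0.015,1,1.8,34.7,-1,-0.003,0.033,0.015,1,2.3,34.7,-0.8,-0.003,0.033,0.015,1,2.9,34.7,-0.6,-0.003,0.033,0.015,1,3.4,34.6,-0.4,-0.003,0.033,0.015,1,4,34.5,-0.2,-0.003,0.033,0.015,1,4.5,34.5,0.1,-0.003,0.033,0.015,1,5,34.4,0.4,-0.003,0.033,0.015,1,0,0,0,0,0,0,1]'

```text
clock: 6.45
ee_pos: [0.4944, -0.0717, 0.3142]
eef_rot: [3.046, -0.263, 0.552]
ft_force: [0.4, 0.8, -1.6]
width: 0.742
gripper_force: 55.7
```

Run:
```python
from place import *
q=np.load('roof.npy')
t,y,sl=target(q[3],.0645,.0615,-.003,.010,.03)
s=readout.observe();print(s['ee_pos'],s['joint_positions'].round(2),s['ft_force'])
plan(t,y,sl)
g=shot('wrist')
cv2.imwrite('pics/j.png',cv2.resize(g['image'][:,:,::-1],(784,588)))
```

```text
[ 0.49442857 -0.07171341  0.314184  ] [-0.31 -0.36  2.04  0.05  1.11  1.42] [ 0.38983853  0.84305719 -1.58592054]
n 4 turn [0.004 0.012 0.   ] toolshift [-20.3  -4.2 158.3]
-5.1, -1.1, 39.6, 0.001, 0.003, 0.0
-5.2, -1.0, 39.5, 0.001, 0.003, 0.0
-5.3, -1.0, 39.5, 0.001, 0.003, 0.0
-5.4, -0.9, 39.5, 0.001, 0.003, 0.0
```

View pics/j.png

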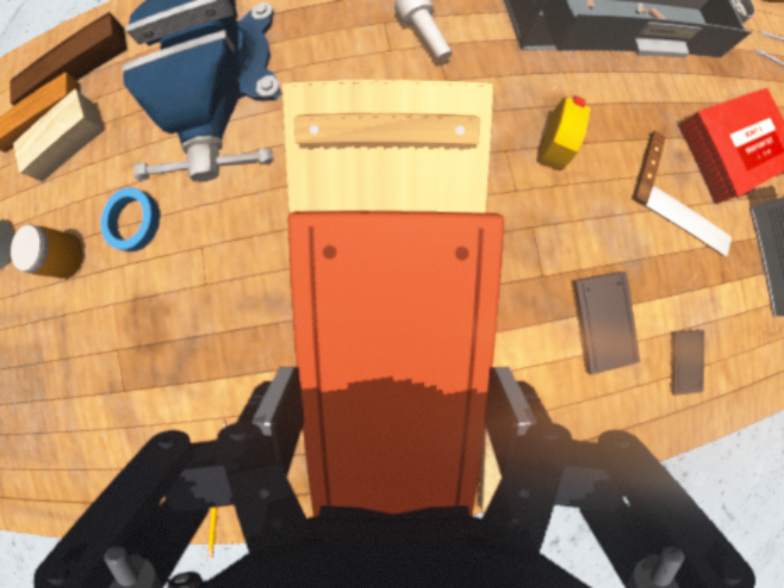

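The held tile, with its head edge from (289,213) to (503,215), is parallel to the top batten, which runs from (295,145) to (478,147). It sits a few mm to the right. On dark tile A at (607,322) the nail dots are at the far end, so its head is at +x. I'll check the roof fit against this view.

Run:
```python
import fit;from place import *
fit.g=load('wrist');q=np.load('roof.npy')
for px,n in(((284,84),0),((492,82),0),((295,145),.014),((478,147),.014),((288,208),0),((490,208),0)): print(px,fit.deck(q,np.array(px)/1.4,n).round(4))
print('exp s back',.3,'s2-20',q[4]-.02)
L,Rr=held(load('wrist'),(289/1.4,213/1.4),(503/1.4,215/1.4));print(L,Rr)
```

```text
(284, 84) [0.2992 0.0729]
(492, 82) [ 0.3002 -0.0744]
(295, 145) [0.2556 0.0639]
(478, 147) [ 0.2538 -0.0635]
(288, 208) [0.2053 0.0754]
(490, 208) [ 0.2051 -0.0782]
exp s back 0.3 s2-20 0.25485067862001215
[ 0.06191051 -0.03242083 -0.00981373] [ 0.06132805  0.0335766  -0.00981373]
```

The fit holds within about 1.5 mm. Descending.

Emit:
send_rows --targets '[-5,-1.2,40,0.001,0.003,0,1,-5,-1.2,40,0.001,0.003,0,1,-5,-1.2,40,0.001,0.003,0,1,-5,-1.2,38,0.001,0.003,0,1,0,0,0,0,0,0,1]'

```text
clock: 7.0
ee_pos: [0.5292, -0.0673, 0.1534]
eef_rot: [3.056, -0.253, 0.553]
ft_force: [0.3, 0.7, -2.8]
width: 0.742
gripper_force: 56.3
```

Run:
```python
from place import *
q=np.load('roof.npy')
s=readout.observe();print(s['ee_pos'],s['ft_force'])
for up,out in((.01,.012),(.01,0)):
    t,y,sl=target(q[3],.0645,.0615,-.003,up,out);plan(t,y,sl,n=1)
```

```text
[ 0.52923555 -0.06732098  0.15342261] [ 0.34802853  0.7162844  -2.82599443]
n 1 turn [-0.006  0.013  0.006] toolshift [ 7.7  6.8 13.7]
7.7, 6.8, 13.7, -0.006, 0.013, 0.006
n 1 turn [-0.006  0.013  0.006] toolshift [ 9.6  6.9 25.5]
9.6, 6.9, 25.5, -0.006, 0.013, 0.006
```

Run:
```python
from place import *
q=np.load('roof.npy');P=[];Q=[]
for i in range(6):
    g=get_image('wrist');s=readout.observe();P.append(s['ee_pos']);Q.append(s['eef_rot'])
print(np.round(P,4),np.round(Q,3));print(s['ft_force'].round(1))
import fit;fit.g=g;np.savez('last_wrist.npz',**g)
im=g['image'];hsv=cv2.cvtColor(im,cv2.COLOR_RGB2HSV).astype(int)
p=np.mean(P,0);rv=R.from_rotvec(Q).mean()
t,y,sl=target(q[3],.0645,.0615,-.003,.010,0);print('shift',rv.inv().apply(t-p)*1000,'turn',(rv.inv()*Rt(y,sl)).as_rotvec())
cv2.imwrite('pics/k.png',cv2.resize(im[0:230,150:430,::-1],None,fx=2.6,fy=2.6))
```

```text
[[ 0.5316 -0.0681  0.1573]
 [ 0.534  -0.069   0.1609]
 [ 0.5356 -0.0697  0.1634]
 [ 0.5366 -0.0702  0.1649]
 [ 0.537  -0.0705  0.1657]
 [ 0.537  -0.0707  0.1659]] [[ 3.053 -0.252  0.563]
 [ 3.05  -0.252  0.573]
 [ 3.047 -0.252  0.58 ]
 [ 3.046 -0.252  0.584]
 [ 3.045 -0.253  0.587]
 [ 3.045 -0.253  0.587]]
[ 0.6  0.3 -0.4]
shift [-0.25417871  5.4256313  32.31621696] turn [-0.00395415 -0.00477726  0.0061227 ]
```

View pics/k.png

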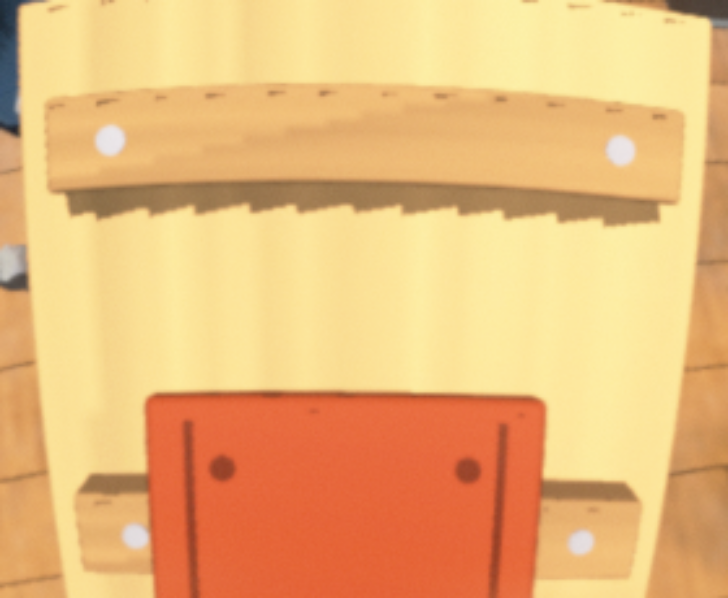

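The tile edges are visible at (147..545) and the middle batten's ends at (78,640). The tile needs about 4 mm to the right, which agrees with the readout; the earlier mismatch was settling lag. Continuing down.

Emit:
send_rows --targets '[-1,2,8,0,0,0.002,1,-1,2,8,0,0,0.002,1,-1,0,8,0,0,0.002,1,0,0,0,0,0,0,1,0,0,0,0,0,0,1,0,0,0,0,0,0,1,0,0,0,0,0,0,1]'

```text
clock: 8.0
ee_pos: [0.5409, -0.0755, 0.1398]
eef_rot: [3.047, -0.263, 0.581]
ft_force: [-0.3, 1.4, -0.9]
width: 0.743
gripper_force: 56.3
```

Emit:
send_rows --targets '[0,0,3,0,0,0,1,0,0,3,0,0,0,1,0,0,0,0,0,0,1,0,0,0,0,0,0,1]'

```text
clock: 8.4
ee_pos: [0.5426, -0.0757, 0.1337]
eef_rot: [3.047, -0.263, 0.579]
ft_force: [-0.6, -0.3, -1.5]
width: 0.741
gripper_force: 56.3
```

Emit:
send_rows --targets '[0,0,2,0,0,0,1,0,0,0,0,0,0,1,0,0,0,0,0,0,1]'

```text
clock: 8.7
ee_pos: [0.5435, -0.0759, 0.132]
eef_rot: [3.047, -0.263, 0.58]
ft_force: [0.5, -0.0, -1.2]
width: 0.742
gripper_force: 56.3
```

Emit:
send_rows --targets '[0,0,2,0,0,0,1,0,0,0,0,0,0,1,0,0,0,0,0,0,1]'

```text
clock: 9.0
ee_pos: [0.5442, -0.076, 0.1312]
eef_rot: [3.047, -0.263, 0.58]
ft_force: [-5.8, 1.5, 5.6]
width: 0.746
gripper_force: 57.6
```

Emit:
send_rows --targets '[0,0,1.5,0,0,0,1,0,0,0,0,0,0,1,0,0,0,0,0,0,1]'

```text
clock: 9.3
ee_pos: [0.5443, -0.0761, 0.131]
eef_rot: [3.047, -0.262, 0.578]
ft_force: [-15.9, 2.6, 18.1]
width: 0.745
gripper_force: 59.5
```

Contact at the expected height. I'll ease off and draw the tile down.

Emit:
send_rows --targets '[0,0,-2,0,0,0,1,0,0,0,0,0,0,1,-2,0,0.3,0,0,0,1,-2,0,0.3,0,0,0,1,0,0,0,0,0,0,1,0,0,0,0,0,0,1]'

```text
clock: 9.9
ee_pos: [0.5428, -0.0761, 0.1307]
eef_rot: [3.044, -0.263, 0.588]
ft_force: [2.1, -0.7, 5.8]
width: 0.741
gripper_force: 57.1
```

Emit:
send_rows --targets '[-2,0,0.3,0,0,0,1,0,0,0,0,0,0,1,0,0,0,0,0,0,1]'

```text
clock: 10.2
ee_pos: [0.5417, -0.076, 0.1302]
eef_rot: [3.043, -0.263, 0.59]
ft_force: [2.1, -0.6, 6.4]
width: 0.742
gripper_force: 57.2
```

Emit:
send_rows --targets '[-2,0,0.3,0,0,0,1,0,0,0,0,0,0,1,0,0,0,0,0,0,1]'

```text
clock: 10.5
ee_pos: [0.5404, -0.0759, 0.1298]
eef_rot: [3.043, -0.262, 0.592]
ft_force: [0.6, 0.3, 6.4]
width: 0.74
gripper_force: 57.3
```

Emit:
send_rows --targets '[-2,0,0.2,0,0,0,1,0,0,0,0,0,0,1,0,0,0,0,0,0,1]'

```text
clock: 10.8
ee_pos: [0.539, -0.0757, 0.1292]
eef_rot: [3.042, -0.262, 0.593]
ft_force: [1.6, -0.2, 8.2]
width: 0.742
gripper_force: 57.4
```

Emit:
send_rows --targets '[-2,0,0.2,0,0,0,1,0,0,0,0,0,0,1,0,0,0,0,0,0,1]'

```text
clock: 11.1
ee_pos: [0.5376, -0.0755, 0.1286]
eef_rot: [3.042, -0.262, 0.595]
ft_force: [0.3, -0.0, 8.6]
width: 0.741
gripper_force: 57.5
```

Emit:
send_rows --targets '[-2,0,0.2,0,0,0,1,0,0,0,0,0,0,1,0,0,0,0,0,0,1]'

```text
clock: 11.4
ee_pos: [0.5374, -0.0755, 0.1286]
eef_rot: [3.04, -0.263, 0.601]
ft_force: [6.4, 0.1, 5.9]
width: 0.742
gripper_force: 56.9
```

The nibs stop at the predicted place. Now a firm pull.

Emit:
send_rows --targets '[-2,0,0.2,0,0,0,1,0,0,0,0,0,0,1,0,0,0,0,0,0,1,0,0,0,0,0,0,1]'

```text
clock: 11.8
ee_pos: [0.5373, -0.0755, 0.1287]
eef_rot: [3.038, -0.263, 0.607]
ft_force: [9.8, 0.2, 2.9]
width: 0.739
gripper_force: 56.3
```

Emit:
send_rows --targets '[-1,0,0.6,0,0,0,1,0,0,0,0,0,0,1,0,0,0,0,0,0,1,0,0,0,0,0,0,1]'

```text
clock: 12.2
ee_pos: [0.5373, -0.0755, 0.1286]
eef_rot: [3.038, -0.263, 0.609]
ft_force: [10.0, -0.0, 7.0]
width: 0.744
gripper_force: 56.7
```

Emit:
send_rows --targets '[1.5,0,0,0,0,0,1,0,0,0,0,0,0,-1,0,0,0,0,0,0,-1,0,0,0,0,0,0,-1,0,0,0,0,0,0,-1,0,0,0,0,0,0,-1]'

```text
clock: 12.8
ee_pos: [0.5299, -0.0734, 0.1216]
eef_rot: [3.048, -0.263, 0.577]
ft_force: [-0.2, 0.1, 0.1]
width: 1.0
gripper_force: 0.0
```

Emit:
send_rows --targets '[0,0,-5,0,0,0,-1,0,0,-15,0,0,0,-1,0,0,-40,0,0,0,-1,0,0,-45,0,0,0,-1,0,0,-45,0,0,0,-1,0,0,-45,0,0,0,-1,0,0,0,0,0,0,-1,0,0,0,0,0,0,-1,0,0,0,0,0,0,-1]'

```text
clock: 13.7
ee_pos: [0.4594, -0.0618, 0.3026]
eef_rot: [3.048, -0.263, 0.577]
ft_force: [-0.3, 0.4, -0.1]
width: 1.002
gripper_force: 0.0
```

Run:
```python
from place import *
import fit
g=shot('wrist');s=readout.observe();fit.g=g;q=np.load('roof.npy');print(s['ee_pos'],s['clock'],s['ft_force'])
im=g['image'];hsv=cv2.cvtColor(im,cv2.COLOR_RGB2HSV).astype(int)
m=((hsv[:,:,0]<12)&(hsv[:,:,1]>140)&(hsv[:,:,2]>100)).astype(np.uint8)
for c in cv2.findContours(m,0,1)[0]:
    if cv2.contourArea(c)<1500: continue
    print(cv2.approxPolyDP(c,4,True)[:,0].tolist(),cv2.boundingRect(c))
cv2.imwrite('pics/l.png',im[:,:,::-1])
```

```text
[ 0.45920172 -0.06173398  0.30180718] 13.75 [ 0.19919992 -1.4558006   0.08471232]
[[251, 117], [253, 293], [306, 297], [315, 119]] (249, 117, 67, 182)
[[548, 47], [501, 60], [489, 70], [495, 67], [497, 76], [496, 66], [501, 64], [528, 121], [559, 107], [559, 65]] (489, 47, 71, 75)
```

View pics/l.png

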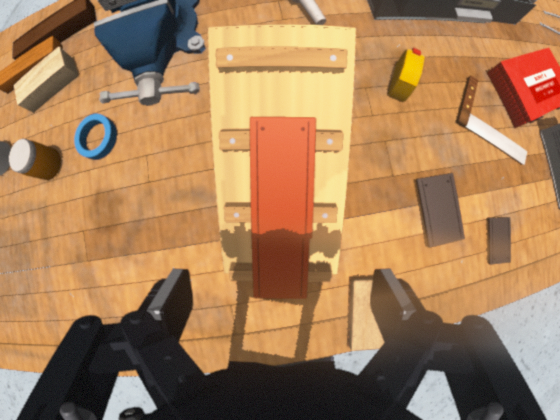

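The red tile hangs straight and centred (251–315 px) with its head just above the middle batten. Dark tile A is at (440,210). That was the last allowed view, so from here I check by numbers.

Run:
```python
from place import *
import fit
g=load('wrist');fit.g=g;q=np.load('roof.npy')
for px in((251,117),(315,118.5)): print('head',fit.deck(q,px,.019).round(4),'exp',q[3]+.014)
im=g['image'];hsv=cv2.cvtColor(im,cv2.COLOR_RGB2HSV).astype(int)
k=np.zeros(im.shape[:2],np.uint8);sub=(slice(165,255),slice(408,475));k[sub]=((hsv[:,:,2]<150)&(hsv[:,:,1]<100))[sub]
c=max(cv2.findContours(k,0,1)[0],key=cv2.contourArea)[:,0]
W=np.array([onz(g,u,v,.013,True)[:2] for u,v in c],np.float32);print(cv2.minAreaRect(W*1000),c.min(0),c.max(0))
plan([.468,-.310,.33],0.,0.,n=7)
```

```text
head [0.2058 0.0299] exp 0.20551037989240226
head [ 0.2043 -0.0333] exp 0.20551037989240226
((468.70257568359375, -308.7129211425781), (101.75265502929688, 65.71072387695312), 0.3986109793186188) [417 173] [463 242]
n 7 turn [ 0.028 -0.372 -0.17 ] toolshift [ 58.2 243.   -8.6]
8.3, 34.7, -1.2, 0.004, -0.053, -0.024
7.4, 34.9, -1.8, 0.004, -0.053, -0.024
6.4, 35.1, -2.3, 0.004, -0.053, -0.024
5.4, 35.2, -2.7, 0.004, -0.053, -0.024
4.4, 35.3, -3.1, 0.004, -0.053, -0.024
3.4, 35.4, -3.5, 0.004, -0.053, -0.024
2.3, 35.4, -3.8, 0.004, -0.053, -0.024
```

The red tile is in place: its head sits within 1 mm of where it should be. On to the dark tile.

Emit:
send_rows --targets '[8,34.7,-1.2,0.004,-0.053,-0.024,-1,7,34.9,-1.8,0.004,-0.053,-0.024,-1,6,35,-2.3,0.004,-0.053,-0.024,-1,5,35,-2.7,0.004,-0.053,-0.024,-1,4,35,-3,0.004,-0.053,-0.024,-1,3.4,35.4,-3.5,0.004,-0.053,-0.024,-1,2,35,-4,0.004,-0.053,-0.024,-1,0,0,45,0,0,0,-1,0,0,45,0,0,0,-1,0,0,45,0,0,0,-1,0,0,45,0,0,0,-1,0,0,0,0,0,0,-1]'

```text
clock: 14.95
ee_pos: [0.4612, -0.3041, 0.1416]
eef_rot: [-3.129, 0.004, 0.018]
ft_force: [-0.4, 0.7, 0.0]
width: 1.002
gripper_force: 0.0
```

Emit:
send_rows --targets '[0,0,0,0,0,0,-1,0,0,0,0,0,0,-1]'

```text
clock: 15.15
ee_pos: [0.4687, -0.3104, 0.1542]
eef_rot: [3.138, -0.004, 0.011]
ft_force: [0.9, 0.3, -0.7]
width: 1.001
gripper_force: 0.0
```

Run:
```python
from h import *
g=shot('wrist');s=readout.observe();print(s['ee_pos'],s['joint_positions'].round(2))
im=g['image'];hsv=cv2.cvtColor(im,cv2.COLOR_RGB2HSV).astype(int)
k=((hsv[:,:,2]<150)&(hsv[:,:,1]<100)).astype(np.uint8);k[300:]=0
for c in cv2.findContours(k,0,1)[0]:
    if cv2.contourArea(c)<1500: continue
    c=c[:,0];W=np.array([onz(g,u,v,.013,True)[:2] for u,v in c],np.float32);print(c.min(0),c.max(0),cv2.minAreaRect(W*1000))
plan([.469,-.310,-.003],0,0,n=4)
```

```text
[ 0.46909976 -0.31076115  0.15504739] [-0.71  0.16  1.83  0.    1.14  0.86]
[356 240] [410 299] ((389.4889221191406, -419.7718200683594), (70.94280242919922, 62.76542663574219), 0.1508340686559677)
[243 140] [315 250] ((468.8829650878906, -309.2638244628906), (64.4699935913086, 104.13699340820312), 89.84837341308594)
[515 104] [559 264] ((471.98187255859375, -614.1830444335938), (218.60882568359375, 88.07994842529297), 16.02244758605957)
n 4 turn [ 0.004 -0.008 -0.002] toolshift [ -1.4  -1.5 158. ]
-0.4, -0.4, 39.5, 0.001, -0.002, -0.001
-0.3, -0.3, 39.5, 0.001, -0.002, -0.001
-0.2, -0.3, 39.5, 0.001, -0.002, -0.001
-0.1, -0.2, 39.5, 0.001, -0.002, -0.001
```

Emit:
send_rows --targets '[0,-1.5,40,0,0,0,-1,0,0,40,0,0,0,-1,0,0,40,0,0,0,-1,0,0,20,0,0,0,-1,0,0,11,0,0,0,-1,0,0,6,0,0,0,-1,0,0,0,0,0,0,-1,0,0,0,0,0,0,-1,0,0,0,0,0,0,-1]'

```text
clock: 16.1
ee_pos: [0.4692, -0.3089, -0.0033]
eef_rot: [3.138, -0.004, 0.011]
ft_force: [-0.9, -0.7, -0.2]
width: 0.997
gripper_force: 0.0
```

Emit:
send_rows --targets '[0,0,0,0,0,0,1,0,0,0,0,0,0,1,0,0,0,0,0,0,1,0,0,0,0,0,0,1,0,0,0,0,0,0,1,0,0,0,0,0,0,1]' --force 50

```text
clock: 16.7
ee_pos: [0.4688, -0.3086, -0.0036]
eef_rot: [3.139, -0.003, 0.009]
ft_force: [-0.2, 0.9, 6.3]
width: 0.756
gripper_force: 55.6
```

Emit:
send_rows --targets '[0,0,-10,0,0,0,1,0,0,-20,0,0,0,1,0,0,-45,0,0,0,1,0,0,-45,0,0,0,1,0,0,-45,0,0,0,1,0,0,-45,0,0,0,1,0,0,-45,0,0,0,1,0,0,-45,0,0,0,1,0,0,-45,0,0,0,1,0,0,0,0,0,0,1,0,0,0,0,0,0,1,0,0,0,0,0,0,1]'

```text
clock: 17.9
ee_pos: [0.4655, -0.3068, 0.338]
eef_rot: [-3.14, 0.004, -0.003]
ft_force: [0.6, -0.1, -2.2]
width: 0.752
gripper_force: 55.8
```

Run:
```python
from place import *
g=shot('wrist');s=readout.observe();print(s['ee_pos'],s['width'],s['gripper_force'])
im=g['image'];hsv=cv2.cvtColor(im,cv2.COLOR_RGB2HSV).astype(int)
k=((hsv[:,:,2]<150)&(hsv[:,:,1]<110)).astype(np.uint8);k[:,:180]=0;k[:,400:]=0;k[250:]=0;k[:90]=0
k=cv2.morphologyEx(k,cv2.MORPH_OPEN,np.ones((5,5)))
c=max(cv2.findContours(k,0,1)[0],key=cv2.contourArea);print(cv2.approxPolyDP(c,4,True)[:,0].tolist())
for v in range(150,250,8):
    r=np.where(k[v])[0];print(v,r.min() if len(r) else None,r.max() if len(r) else None,len(r),im[v,281])
```

```text
[ 0.46535562 -0.30663969  0.3372768 ] 0.7536573917502108 55.749297738075256
[[201, 178], [202, 237], [191, 239], [196, 249], [355, 248], [351, 237], [356, 228], [362, 229], [368, 202], [364, 197], [361, 203], [357, 175]]
150 None None 0 [112  80  47]
158 None None 0 [126  91  56]
166 None None 0 [123  90  57]
174 271 331 25 [56 45 34]
182 201 359 159 [62 52 48]
190 202 361 160 [60 52 46]
198 202 368 165 [58 46 41]
206 203 367 165 [57 49 44]
214 203 365 163 [59 48 43]
222 192 363 166 [62 49 46]
230 185 361 168 [56 48 43]
238 201 354 153 [60 50 50]
246 196 355 160 [58 50 48]
```

Run:
```python
from place import *
g=load('wrist')
for a,b in(((201.5,178.5),(357.5,177)),((201.5,178.5),(359,177))): print(held(g,a,b))
M=np.array([[0,.9535,.3012,.0789],[1,0,0,-.0002],[0,.3012,-.9535,-.1473],[0,0,0,1]]);h=dict(g);h['pose']=M
print([proj(h,[.0525,y,z],True).round(1) for y in(-.033,.033) for z in(-.0166,-.010)])
q=np.load('roof.npy')
for tz in(-.0096,):
  for up,out in((.01,.12),(.01,.03),(.01,0),(0,0)): print(up,out,target(q[4],.0525,.0525,tz,up,out)[0].round(4))
t,y,sl=target(q[4],.0525,.0525,-.0096,.010,.12);plan(t+[0,0,.04],y,sl,n=8)
```

```text
(array([ 0.05134803, -0.03394176, -0.01491541]), array([ 0.0519733 ,  0.03205528, -0.01491541]))
(array([ 0.05161989, -0.03360882, -0.01622168]), array([ 0.05224973,  0.03238817, -0.01622168]))
[array([202.6, 176.6]), array([206. , 173.6]), array([360.7, 176.6]), array([357.1, 173.6])]
0.01 0.12 [ 0.5685 -0.0809  0.2756]
0.01 0.03 [ 0.6128 -0.0886  0.1976]
0.01 0 [ 0.6276 -0.0912  0.1717]
0 0 [ 0.6191 -0.0897  0.1667]
n 8 turn [-0.034  0.369  0.167] toolshift [ 102.6 -226.    22.3]
12.8, -28.2, 2.8, -0.004, 0.046, 0.021
12.1, -28.5, 3.2, -0.004, 0.046, 0.021
11.3, -28.8, 3.7, -0.004, 0.046, 0.021
10.5, -29.0, 4.0, -0.004, 0.046, 0.021
9.7, -29.3, 4.4, -0.004, 0.046, 0.021
8.9, -29.5, 4.7, -0.004, 0.046, 0.021
8.1, -29.7, 5.0, -0.004, 0.046, 0.021
7.2, -29.8, 5.2, -0.004, 0.046, 0.021
```

Emit:
send_rows --targets '[12.8,-28,2.8,-0.004,0.046,0.021,1,12,-28.5,3.2,-0.004,0.046,0.021,1,11,-29,3.7,-0.004,0.046,0.021,1,10.5,-29,4,-0.004,0.046,0.021,1,9.7,-29.3,4.4,-0.004,0.046,0.021,1,9,-29.5,4.7,-0.004,0.046,0.021,1,8,-29.7,5,-0.004,0.046,0.021,1,7,-30,5,-0.004,0.046,0.021,1,0,0,0,0,0,0,1,0,0,0,0,0,0,1,0,0,0,0,0,0,1,0,0,0,0,0,0,1]'

```text
clock: 19.15
ee_pos: [0.5688, -0.0827, 0.3177]
eef_rot: [3.044, -0.265, 0.573]
ft_force: [-0.1, 0.1, -1.0]
width: 0.754
gripper_force: 55.8
```

Run:
```python
from place import *
q=np.load('roof.npy');s=readout.observe();print(s['ee_pos'],s['joint_positions'].round(2))
t,y,sl=target(q[4],.0525,.052,-.009,.010,.03);plan(t,y,sl)
```

```text
[ 0.56875539 -0.0826862   0.31769255] [-0.29 -0.19  1.9   0.05  1.06  1.44]
n 3 turn [ 0.002 -0.002 -0.001] toolshift [ -1.8  -1.9 127.4]
-0.6, -0.6, 42.5, 0.001, -0.001, -0.0
-0.6, -0.6, 42.5, 0.001, -0.001, -0.0
-0.6, -0.6, 42.5, 0.001, -0.001, -0.0
```

Emit:
send_rows --targets '[-0.6,-0.4,40,0,0,0,1,-0.6,-0.4,40,0,0,0,1,-0.6,-0.4,35,0,0,0,1,0,0,12,0,0,0,1,0,0,0,0,0,0,1,0,0,0,0,0,0,1,0,0,0,0,0,0,1,0,0,0,0,0,0,1]'

```text
clock: 19.95
ee_pos: [0.6142, -0.0886, 0.2019]
eef_rot: [3.042, -0.263, 0.581]
ft_force: [-0.5, 0.9, -1.7]
width: 0.753
gripper_force: 55.8
```

Run:
```python
from place import *
q=np.load('roof.npy');s=readout.observe();print(s['ee_pos'],s['ft_force'])
t,y,sl=target(q[4],.0525,.052,-.009,.010,0);plan(t,y,sl,n=1)
```

```text
[ 0.61423213 -0.08856772  0.20191861] [-0.46811932  0.88138737 -1.73253725]
n 1 turn [ 0.001 -0.007  0.   ] toolshift [ 2.   0.2 32.5]
2.0, 0.2, 32.5, 0.001, -0.007, 0.0
```

Emit:
send_rows --targets '[1,0.5,10,0,-0.003,0,1,1,0,10,0,-0.003,0,1,0,0,6,0,0,0,1,0,0,0,0,0,0,1,0,0,0,0,0,0,1,0,0,0,0,0,0,1]'

```text
clock: 20.55
ee_pos: [0.6242, -0.0906, 0.1757]
eef_rot: [3.046, -0.263, 0.566]
ft_force: [-0.2, -0.3, -1.1]
width: 0.753
gripper_force: 55.8
```

Emit:
send_rows --targets '[0,0,3,0,0,0,1,0,0,0,0,0,0,1,0,0,0,0,0,0,1,0,0,0,0,0,0,1]'

```text
clock: 20.95
ee_pos: [0.6252, -0.0908, 0.173]
eef_rot: [3.046, -0.263, 0.566]
ft_force: [-0.7, 0.1, -1.3]
width: 0.753
gripper_force: 55.8
```

Emit:
send_rows --targets '[0,0,2,0,0,0,1,0,0,0,0,0,0,1,0,0,0,0,0,0,1]'

```text
clock: 21.25
ee_pos: [0.6258, -0.0909, 0.1709]
eef_rot: [3.046, -0.263, 0.566]
ft_force: [0.5, 0.6, -1.3]
width: 0.751
gripper_force: 55.8
```

Emit:
send_rows --targets '[0.5,0,2,0,0,0,1,0,0,0,0,0,0,1,0,0,0,0,0,0,1]'

```text
clock: 21.55
ee_pos: [0.627, -0.0911, 0.1698]
eef_rot: [3.046, -0.263, 0.566]
ft_force: [-4.5, 0.9, 3.7]
width: 0.755
gripper_force: 56.4
```

Emit:
send_rows --targets '[0.5,0,1.5,0,0,0,1,0,0,0,0,0,0,1,0,0,0,0,0,0,1]'

```text
clock: 21.85
ee_pos: [0.6271, -0.0911, 0.1696]
eef_rot: [3.047, -0.262, 0.562]
ft_force: [-13.6, 1.8, 12.5]
width: 0.751
gripper_force: 57.6
```

Same signature as on the first tile. Easing off and drawing down.

Emit:
send_rows --targets '[0,0,-2,0,0,0,1,0,0,0,0,0,0,1,-2,0,0.3,0,0,0,1,-2,0,0.3,0,0,0,1,0,0,0,0,0,0,1,0,0,0,0,0,0,1]'

```text
clock: 22.45
ee_pos: [0.6249, -0.091, 0.169]
eef_rot: [3.045, -0.263, 0.57]
ft_force: [1.0, -0.3, 4.2]
width: 0.758
gripper_force: 56.2
```

Emit:
send_rows --targets '[-2,0,0.3,0,0,0,1,0,0,0,0,0,0,1,-2,0,0.3,0,0,0,1,0,0,0,0,0,0,1,0,0,0,0,0,0,1]'

```text
clock: 22.95
ee_pos: [0.6219, -0.0904, 0.1678]
eef_rot: [3.044, -0.263, 0.572]
ft_force: [0.2, 0.7, 5.7]
width: 0.752
gripper_force: 56.4
```

Emit:
send_rows --targets '[-2,0,0.3,0,0,0,1,0,0,0,0,0,0,1,0,0,0,0,0,0,1]'

```text
clock: 23.25
ee_pos: [0.6212, -0.0903, 0.1675]
eef_rot: [3.043, -0.263, 0.576]
ft_force: [2.7, -0.3, 5.3]
width: 0.759
gripper_force: 56.3
```

Emit:
send_rows --targets '[-2,0,0.2,0,0,0,1,0,0,0,0,0,0,1,0,0,0,0,0,0,1]'

```text
clock: 23.55
ee_pos: [0.621, -0.0903, 0.1675]
eef_rot: [3.042, -0.264, 0.582]
ft_force: [8.1, -0.7, 4.6]
width: 0.752
gripper_force: 55.9
```

Emit:
send_rows --targets '[-2,0,0.3,0,0,0,1,0,0,0,0,0,0,1,0,0,0,0,0,0,1,0,0,0,0,0,0,1]'

```text
clock: 23.95
ee_pos: [0.621, -0.0902, 0.1675]
eef_rot: [3.04, -0.265, 0.589]
ft_force: [12.0, -1.2, 1.2]
width: 0.749
gripper_force: 55.9
```

Emit:
send_rows --targets '[-1,0,0.5,0,0,0,1,0,0,0,0,0,0,1,0,0,0,0,0,0,1]'

```text
clock: 24.25
ee_pos: [0.621, -0.0903, 0.1675]
eef_rot: [3.039, -0.265, 0.592]
ft_force: [11.7, -0.7, 2.8]
width: 0.761
gripper_force: 56.0
```

Emit:
send_rows --targets '[1.5,0,0,0,0,0,1,0,0,0,0,0,0,-1,0,0,0,0,0,0,-1,0,0,0,0,0,0,-1,0,0,0,0,0,0,-1,0,0,0,0,0,0,-1]'

```text
clock: 24.85
ee_pos: [0.615, -0.089, 0.1617]
eef_rot: [3.047, -0.263, 0.563]
ft_force: [0.9, -0.1, 0.3]
width: 1.0
gripper_force: 0.0
```

Emit:
send_rows --targets '[0,0,-5,0,0,0,-1,0,0,-15,0,0,0,-1,0,0,-40,0,0,0,-1,0,0,-45,0,0,0,-1,0,0,-45,0,0,0,-1,0,0,-45,0,0,0,-1,0,0,0,0,0,0,-1,0,0,0,0,0,0,-1,0,0,0,0,0,0,-1]'

```text
clock: 25.75
ee_pos: [0.5461, -0.0768, 0.3439]
eef_rot: [3.047, -0.263, 0.564]
ft_force: [-0.8, 0.1, -0.2]
width: 1.001
gripper_force: 0.0
```

Run:
```python
from place import *
import fit
g=shot('wrist','z.png');fit.g=g;q=np.load('roof.npy');im=g['image'];hsv=cv2.cvtColor(im,cv2.COLOR_RGB2HSV).astype(int)
print(readout.observe()['ee_pos'],readout.observe()['clock'])
m=((hsv[:,:,0]<12)&(hsv[:,:,1]>140)&(hsv[:,:,2]>90)).astype(np.uint8)
k=((hsv[:,:,2]<115)&(hsv[:,:,1]<110)).astype(np.uint8);k[270:]=0
k=cv2.morphologyEx(k,cv2.MORPH_OPEN,np.ones((5,5)))
for nm,mm in(('red',m),('dark',k)):
  for c in cv2.findContours(mm,0,1)[0]:
    x,y,w_,h_=cv2.boundingRect(c)
    if cv2.contourArea(c)<800 or not 200<x+w_/2<360: continue
    p=cv2.approxPolyDP(c,4,True)[:,0];print(nm,p.tolist())
    print([fit.deck(q,u,.019).round(4).tolist() for u in p])
print('exp dark head',q[4]+.014)
```

```text
[ 0.5459392  -0.07676542  0.34284667] 25.8
red [[252, 229], [255, 348], [301, 350], [311, 229]]
[[0.1791, 0.0317], [-0.0261, 0.0382], [-0.0309, -0.0301], [0.179, -0.0336]]
exp dark head 0.2888506786200122
```

Run:
```python
from place import *
import fit
g=load('wrist');fit.g=g;q=np.load('roof.npy');im=g['image'];hsv=cv2.cvtColor(im,cv2.COLOR_RGB2HSV).astype(int)
k=(hsv[:,:,1]<75).astype(np.uint8);k[245:]=0;k[:,:225]=0;k[:,340:]=0
k=cv2.morphologyEx(k,cv2.MORPH_OPEN,np.ones((5,5)))
for c in cv2.findContours(k,0,1)[0]:
    if cv2.contourArea(c)<800: continue
    p=cv2.approxPolyDP(c,4,True)[:,0];print(p.tolist());print([fit.deck(q,u,.019).round(4).tolist() for u in p])
    print([fit.deck(q,u,.033).round(4).tolist() for u in p])
print(im[100:240:14,281].tolist())
```

```text
[[250, 129], [252, 203], [258, 202], [262, 216], [304, 217], [305, 200], [311, 201], [313, 129]]
[[0.2907, 0.0297], [0.211, 0.0304], [0.2121, 0.024], [0.1954, 0.0202], [0.1941, -0.0253], [0.2144, -0.0257], [0.2132, -0.0321], [0.2907, -0.0315]]
[[0.2938, 0.0284], [0.2176, 0.0291], [0.2188, 0.0229], [0.2027, 0.0193], [0.2015, -0.0242], [0.2209, -0.0245], [0.2198, -0.0307], [0.2938, -0.03]]
[[289, 26], [289, 48], [315, 79], [321, 78], [308, 33]]
[[0.3901, -0.0076], [0.369, -0.0077], [0.3398, -0.0321], [0.3409, -0.0378], [0.3837, -0.025]]
[[0.3887, -0.0073], [0.3686, -0.0073], [0.3406, -0.0307], [0.3417, -0.0361], [0.3826, -0.0239]]
[[196, 140, 83], [222, 167, 104], [157, 125, 101], [141, 120, 110], [139, 116, 105], [132, 111, 102], [129, 108, 100], [123, 101, 92], [119, 99, 89], [123, 96, 78]]
```

Both tiles are in place by the numbers: centred, square, and stopped by their battens. Handing in.

```bash
python3 -c "
from rig import workorder
print(workorder.finish_job())"
```

```text
the job is handed in; nothing more can be done
None
```

I hung both tiles on their battens, drew each down to its stop with a firm pull (about 12 N at the wrist), and handed the job in at about 26 s; `finish_job()` returned no verdict. The last wrist-camera measurement put both tiles within about 2 mm of centre, square to the roof, and clear of the robot.

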